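Put away the dropping bottles and rubber stoppers after a titration

TASK

Clear up after the titration by sorting the two dropping bottles and three rubber stoppers that were left along the front of the bench (not the stock standing at the back): stand the dropping bottle with the red teat in the well of the red stand and the one with the black teat in the well of the black stand, and set the two red rubber stoppers in the white tray and the black stopper in the blue tray, each standing flat on the tray floor on its narrow end as it stands now. Keep the dropping bottles upright all the time, and leave the little empty beaker where it stands.

Things in the scene. Friction and masses are not known exactly. Their poses are not given: they have to be found in the camera images.
- red_teat_bottle: dropping bottle of amber glass with a brick-red rubber teat on a black collar, standing upright: body 37 mm in diameter up to 70 mm high (smooth, vertical, to be gripped there), neck 24 mm up to 84 mm, teat 12 mm, 116 mm high in all, about 0.1 kg. Origin at the centre of its underside, z up along the bottle; round, so its yaw does not matter
- black_teat_bottle: dropping bottle of amber glass with a black rubber teat on a black collar, standing upright: body 37 mm in diameter up to 70 mm high (smooth, vertical, to be gripped there), neck 24 mm up to 84 mm, teat 12 mm, 116 mm high in all, about 0.1 kg. Origin at the centre of its underside, z up along the bottle; round, so its yaw does not matter
- large_red_stopper: solid brick-red rubber stopper, a cone 37 mm across the top and narrower below, 24 mm high, about 20 g, standing on its narrow end. Origin at the centre of its underside, z up; round, grip it across near the top edge
- small_red_stopper: solid brick-red rubber stopper, a cone 31 mm across the top and narrower below, 24 mm high, about 20 g, standing on its narrow end. Origin at the centre of its underside, z up; round, grip it across near the top edge
- black_stopper: solid black rubber stopper, a cone 24 mm across the top and narrower below, 24 mm high, about 20 g, standing on its narrow end. Origin at the centre of its underside, z up; round, grip it across near the top edge
- red_stand: low round bottle stand of red plastic on a grey foot disc 82 mm across, fixed to the bench: outside 72 mm in diameter, 26 mm high, with a flat-bottomed round well 58 mm in diameter, its floor 6 mm above the bench. Origin at the centre of its underside, z up; it lies on the bench at a different place each time
- black_stand: low round bottle stand of black plastic on a grey foot disc 82 mm across, fixed to the bench: outside 72 mm in diameter, 26 mm high, with a flat-bottomed round well 58 mm in diameter, its floor 6 mm above the bench. Origin at the centre of its underside, z up; it lies on the bench at a different place each time
- white_tray: shallow open white tray, fixed to the bench: outside 90 mm along its x and 104 mm along its y, walls 4 mm thick and 16 mm high over the bench, rounded lip reaching about 18 mm, flat floor 4 mm above the bench. Origin at the centre of its underside, z up; it lies at a different place each time, turned by up to 0.12 rad
- blue_tray: shallow open blue tray, fixed to the bench: outside 84 mm along its x and 84 mm along its y, walls 4 mm thick and 16 mm high over the bench, rounded lip reaching about 18 mm, flat floor 4 mm above the bench. Origin at the centre of its underside, z up; it lies at a different place each time, turned by up to 0.12 rad
- little_beaker: small empty clear beaker, 45 mm in diameter and 55 mm high, standing loose among the things to be sorted; not part of the job. Origin at the centre of its underside
There are look-alikes about, which are no part of the job. What is shaped like the black_teat_bottle but turquoise or yellow is not meant. Leave any green look-alike of the red_teat_bottle alone.

How it is judged:
By the outcome, as a careful person would: the job done as asked, in the order asked, and still so for the second after the job is handed in, with the robot touching nothing.
It also fails if it takes over 131 s, if anything falls off the work surface, if the arm or the gripper's body presses on something with over 40 N, if the wrist force passes 120 N, or if a joint passes its speed limit or range.

ROBOT

A 6-joint arm with a two-finger parallel gripper is mounted at the origin on a cart in front of the work surface, level with it; the furniture and walls round the work are solid. World frame = base frame: x ahead of the robot, y to its left, z up, the work surface at z = 0. Lengths are in mm, angles in rad, forces in N, time in s.
With the tool pointing down it reaches from about 200 to 875 mm from the base axis. Payload 3.4 kg.
Tool frame: the origin (TCP) lies between the finger pads; the fingertips stand 19 mm ahead of it and the grasp point (between the pads) is the TCP; z points along the fingers, y is the line along which they close (so a half turn about z gives the same grasp; the last joint's range is limited). The gripper opens to 94 mm and grips with 3 to 60 N. Pads are 16 mm wide; open, the fingers measure 119 mm over their backs; the gripper's body (75 mm by 177 mm) begins 78 mm behind the grasp point.
Start: joints at [1.012, 0.276, 1.505, -0, 1.361, -0.121], TCP at [243.792, 520.799, 193.193] pointing down, gripper open.
Joint ranges: [-2.89, 2.89], [-0.75, 2.08], [0.22, 2.7], [-1.18, 4.32], [0.11, 2.71], [-2.7, 2.7]. Speed limits (rad/s): [2.57, 2.57, 3.14, 3.14, 3.14, 3.14].

INTERFACE

Orientations are given as [roll, pitch, yaw] about the fixed x, y, z axes, in that order (R = Rz(yaw) Ry(pitch) Rx(roll)).
In Python, from workcell import env gives the robot as it stands.
- The arm moves only by the shell command python3 -m jog 'ROWS' [OPENING] [FORCE]. ROWS is JSON, a list of rows, each a list of 6 numbers: the shift along the tool's x, y, z normalised to -1 to 1, where 1 is 0.5 m, then the turn, a rotation vector about the tool's x, y, z normalised to -1 to 1, where 1 is pi/4 rad. A call has exactly 8 rows; each row is the pose to reach, as a shift and turn from the pose commanded when the call began, along the tool's axes at that moment; what a row does not reach only later rows make up. A row lasts 1/10 s, in which the tool goes at most 50 mm and 8.59 degrees, less where a joint would pass 70% of its speed; a pose out of reach is approached as far as the arm can. A call with a number of a shift or a turn outside -1 to 1 is refused whole. A call with a gripper value outside its range is refused whole. OPENING is the opening, from -1 (shut) to 1 (fully open), set as the call begins (- or left out, the last holds). The fingers move at their own pace and stop on an object; FORCE is the grip in N (left out, the last holds). Time passes only in rows, so rows that repeat a pose let the fingers close, or fill a call up. It gives the time, the measured TCP pose, the force, the opening and the grip force at its end, in the units of the state.
- env.get_state(): the state, without advancing time (a new reading comes with each control period).
- env.snapshot(name): name is "scene" or "top" or "wrist"; returns a dict with "image" (420x560x3 uint8, red, green, blue), "K" (3x3 intrinsics, pixels), "position" and "rotation" of the camera in the world; the wrist camera has in their place "mount" (4x4, takes a point from camera to tool coordinates, whose origin is the TCP and whose axes are the flange's). Camera axes: x right, y down, z forward; pixel columns grow to the right and rows downward; lengths in mm; the calibration is good to about 2 mm. A picture is of the moment at which its call begins: read the wrist's pose just before it. There is no depth.
- env.finish_job(): hands the job in; it is judged then, once.
The state is a dict: "t": time; "joints": joint angles; "qd": joint speeds; "joint_torque": joint torques, N m; "position": TCP position; "tcp_rot": TCP orientation; "ft_force": force on the tool from outside, world axes, zero at the start; "torque": the same for the moment, N m; "finger_gap": opening from 0.0 (shut) to 1.0 (fully open); "grasp_force": force on a finger pad.
Only numpy, scipy, OpenCV 4.12 (cv2) and the standard library are available. Lean on these libraries where they do the work, as an engineer would, in place of code of your own. Each camera call takes 0.05 s, during which the arm holds its last target. There are 200 camera calls.

## Working session

There is one attempt and no reset: what is moved stays moved. The work goes in short steps, Python scripts to look and compute and a shell command to move; the robot and the scene stay as the last step left them, time stands still between calls to the robot, and variables do not carry over. Pictures are saved under pics/ and viewed, at most 14 in all, crops included, and the job is handed in when it is done.

```bash
ls; mkdir -p pics
python3 - <<'E'
from workcell import env
import cv2,numpy as np
print(env.get_state())
for n in("top","scene"):
    s=env.snapshot(n); cv2.imwrite(f"pics/{n}0.png",s["image"][:,:,::-1]); print(n,s["K"],s["position"],s["rotation"])
s=env.snapshot("wrist"); print(s["K"],s["mount"])
E
```

```text
pics
{'t': 0.0, 'joints': array([ 1.01199866e+00,  2.76555098e-01,  1.50608637e+00, -4.79019795e-06,
        1.36067821e+00, -1.21028178e-01]), 'qd': array([ 8.57161239e-04, -8.54816726e-04,  1.59294502e-04, -6.52055443e-05,
        2.14047254e-03, -1.26561519e-03]), 'joint_torque': array([-2.30962169e-04, -4.04575682e+01, -2.37231445e+01,  7.00147008e-02,
        3.40720662e-02, -1.00526809e-04]), 'position': array([243.47299013, 520.28347746, 192.3461357 ]), 'tcp_rot': array([-3.13987769e+00, -2.03860105e-04,  2.70382400e+00]), 'ft_force': array([0.22417422, 0.64596338, 0.12863461]), 'torque': array([-0.03128063,  0.0685348 , -0.025613  ]), 'grasp_force': 0.0, 'finger_gap': 0.9978955292032593}
top [[530.59354002   0.         276.15270818]
 [  0.         530.59354002 217.05650848]
 [  0.           0.           1.        ]] [ 311.15224088  157.24293253 1104.50606034] [-2.96728386 -0.0044265  -1.56076069]
scene [[524.90074561   0.         278.67273209]
 [  0.         524.90074561 211.19669079]
 [  0.           0.           1.        ]] [-137.08188625 -615.0021146   504.67981459] [-1.98994579 -0.0113623  -0.6849173 ]
[[315.58166227   0.         283.32627823]
 [  0.         315.58166227 205.52615696]
 [  0.           0.           1.        ]] [[-2.36207799e-04 -9.57084711e-01 -2.89808213e-01  8.56067315e+01]
 [ 9.99999943e-01 -1.56592687e-04 -2.97905013e-04  2.83322795e-01]
 [ 2.39738486e-04 -2.89808267e-01  9.57084694e-01 -1.91197875e+02]
 [ 0.00000000e+00  0.00000000e+00  0.00000000e+00  1.00000000e+00]]
```

View pics/top0.png

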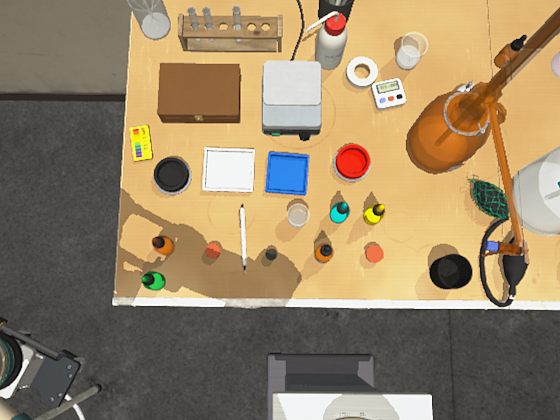

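View pics/scene0.png

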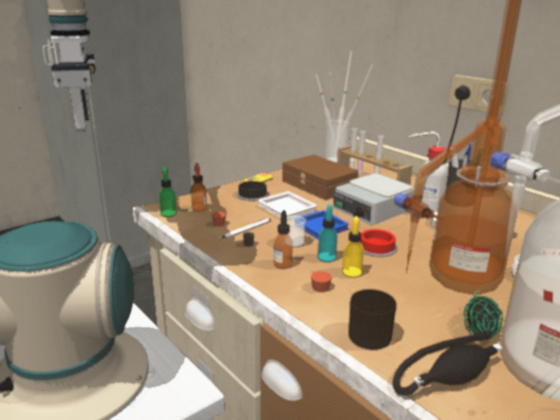

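The top view shows the following:
- **Red-teat bottle candidates:** amber bottle with red teat (162,245). The green bottle (153,280) is not meant.
- **Black-teat bottle candidates:** amber bottle with black teat (324,253). Turquoise (340,212) and yellow (375,213) are not meant.
- **Red stoppers:** (213,251) and (374,253).
- **Black stopper:** (271,254). The black cup (451,270) is not one.
- **Stands:** black (172,175) and red (352,162).
- **Trays:** white (229,170) and blue (288,173).
- **Beaker:** (298,214).

```bash
cat > h.py <<'E'
from workcell import env
import cv2,numpy as np
from scipy.spatial.transform import Rotation as R
def tool(st=None):
    st=st or env.get_state(); return np.array(st["position"]),R.from_euler("xyz",st["tcp_rot"]).as_matrix()
def cam(n):
    p,r=tool(); s=env.snapshot(n)
    if n=="wrist":
        M=np.array(s["mount"]); c=p+r@M[:3,3]; A=r@M[:3,:3]
    else: c=np.array(s["position"]); A=R.from_euler("xyz",s["rotation"]).as_matrix()
    return s["image"],s["K"],c,A
def ray(uv,v,z):
    _,K,c,A=v; d=A@np.linalg.solve(K,[uv[0],uv[1],1]); return c+d*(z-c[2])/d[2]
def pix(P,v):
    _,K,c,A=v; q=K@(A.T@(np.array(P)-c)); return q[:2]/q[2]
def go(xyz,yaw=None):
    p,r=tool(); d=r.T@(np.array(xyz)-p)/500
    w=np.zeros(3)
    if yaw is not None: 
        w=R.from_matrix(r.T@R.from_euler("xyz",[np.pi,0,yaw]).as_matrix()).as_rotvec()/(np.pi/4)
    print("row",np.r_[d,w].round(4).tolist())
E
python3 - <<'E'
from h import *
v=cam("top"); im=v[0]; hsv=cv2.cvtColor(im,cv2.COLOR_RGB2HSV)
H,S,V=cv2.split(hsv)
red=((H<6)|(H>174))&(S>130)&(V>60); blk=(V<60)&(S<140); blue=(H>100)&(H<125)&(S>120)&(V>80); wht=(S<40)&(V>190)
def f(name,m,box,z):
    x0,y0,x1,y1=box; mm=np.zeros(m.shape,np.uint8); mm[y0:y1,x0:x1]=m[y0:y1,x0:x1]
    cs,_=cv2.findContours(mm,cv2.RETR_EXTERNAL,cv2.CHAIN_APPROX_NONE)
    if not cs: print(name,"none");return
    c=max(cs,key=cv2.contourArea); P=np.array([ray(q[0],v,z)[:2] for q in c],np.float32)
    rc=cv2.minAreaRect(P); print(name,"ctr",np.round(rc[0],1),"size",np.round(rc[1],1),"ang",round(rc[2],1),"px",cv2.boundingRect(c))
f("redteat",red,(145,230,180,262),110)
f("blackteat",blk,(312,240,335,265),110)
f("stopA",red,(200,240,225,262),24); f("stopB",red,(360,240,390,268),24)
f("stopK",blk,(262,246,280,264),24)
f("redstand",red,(325,135,380,190),26); f("blackstand",blk,(145,150,198,200),26)
f("white",wht,(195,140,262,200),17); f("blue",blue,(260,145,315,200),17)
crop=im[200:300,130:400]; cv2.imwrite("pics/crop1.png",cv2.resize(crop[:,:,::-1],None,fx=2.9,fy=2.9))
E
```

```text
redteat ctr [442.7 384.7] size [1.9 3.8] ang 0.6 px (153, 238, 3, 2)
blackteat ctr [424.4  61. ] size [17. 19.] ang 89.7 px (321, 245, 10, 11)
stopA none
stopB none
stopK ctr [420.1 166. ] size [19.3 10.9] ang 76.5 px (266, 253, 10, 7)
redstand ctr [622.4  -4.9] size [69.5 74.3] ang 63.4 px (336, 144, 34, 35)
blackstand ctr [590.3 375.2] size [73.4 67.9] ang 45.9 px (154, 158, 35, 34)
white ctr [604.7 257.1] size [107.   93.9] ang 88.7 px (202, 147, 53, 45)
blue ctr [597.8 132.7] size [85.6 87.3] ang 86.0 px (266, 152, 43, 43)
```

View pics/crop1.png

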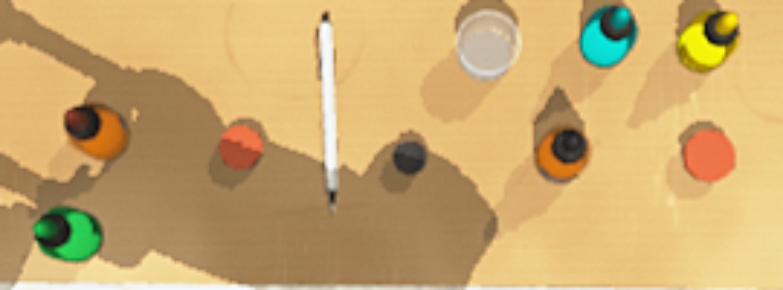

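The crop confirms the choice. The amber bottle has a red teat at crop (80,122) and the other a black teat at (568,146). The red stoppers are at (241,147) and (709,154), the larger on the right, and the black stopper is at (409,157). Next I go above the red-teat bottle.

Run:
```python
from h import *
v=cam("top")
for n,uv,z in [("redtip",(157,242),112),("redbody",(165.2,246.2),65),("A",(213.1,250.7),24),("B",(374.5,253.1),24),("K",(271,254.1),24),("blackbody",(323.5,253.5),70),("green tip",(145,280),112)]:
    print(n,ray(uv,v,z).round(1))
P=ray((161,244),v,88)
go([P[0],P[1],200],np.pi)
```

```text
redtip [435.9 378.3 112. ]
redbody [433.6 372.3  65. ]
A [430.3 282.5  24. ]
B [428.8 -47.5  24. ]
K [424.5 164.1  24. ]
blackbody [422.   61.1  70. ]
green tip [364.6 397.1 112. ]
row [-0.4695, -0.0999, -0.0144, -0.001, -0.0003, -0.5574]
```

```bash
python3 -m jog '[[-0.47,-0.1,-0.014,0,0,-0.557],[-0.47,-0.1,-0.014,0,0,-0.557],[-0.47,-0.1,-0.014,0,0,-0.557],[-0.47,-0.1,-0.014,0,0,-0.557],[-0.47,-0.1,-0.014,0,0,-0.557],[-0.47,-0.1,-0.014,0,0,-0.557],[-0.47,-0.1,-0.014,0,0,-0.557],[-0.47,-0.1,-0.014,0,0,-0.557]]' 0.4 20
python3 - <<'E'
from h import *
v=cam("wrist"); cv2.imwrite("pics/w1.png",v[0][:,:,::-1]); print(env.get_state()["joints"], pix([435,375,0],v),pix([435,375,112],v),pix([435,375,70],v))
E
```

```text
t: 1.05
position: [434.5, 376.3, 200.0]
tcp_rot: [3.141, -0.001, 3.142]
ft_force: [-0.4, -0.8, -0.1]
finger_gap: 0.697
grasp_force: 0.0
[ 5.93010570e-01  2.72153650e-01  1.49302767e+00  7.76661013e-04
  1.37695704e+00 -9.78939179e-01] [281.86794439 181.1675302 ] [281.3379877  207.14076625] [281.57679557 195.43676576]
```

View pics/w1.png

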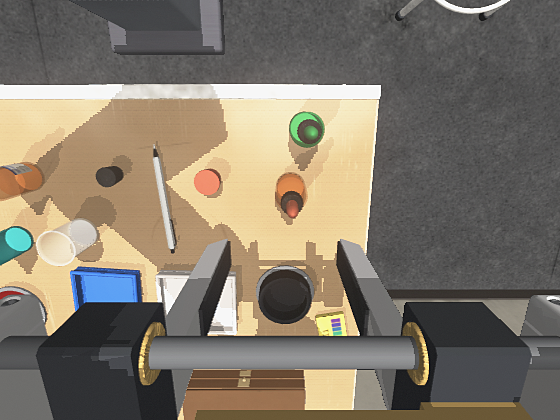

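The red-teat bottle is at about (291,190) with its teat tip at (292,212). The green one is at (307,130) and clear of the fingers. The bottle lies about 9 px right of my estimate.

```bash
cat >> h.py <<'E'
def blob(v,box,cond,z):
    H,S,V=[a.astype(int) for a in cv2.split(cv2.cvtColor(v[0],cv2.COLOR_RGB2HSV))]
    m=cond(H,S,V); x0,y0,x1,y1=box; mm=np.zeros(m.shape,np.uint8); mm[y0:y1,x0:x1]=m[y0:y1,x0:x1]
    c=max(cv2.findContours(mm,cv2.RETR_EXTERNAL,cv2.CHAIN_APPROX_NONE)[0],key=cv2.contourArea)
    b=cv2.boundingRect(c); P=np.array([ray(q[0],v,z)[:2] for q in c],np.float32)
    (x,y),r=cv2.minEnclosingCircle(P); print("bbox",b,"circ",np.round([x,y,r],1)); return np.array([x,y])
E
python3 - <<'E'
from h import *
v=cam("wrist")
print(ray((292,212),v,114),ray((291,204),v,84))
for z in (0,70): print(blob(v,(270,165,315,225),lambda H,S,V:(H<22)&(S>170),z))
for z in(0,70): print(z,pix([435,383,z],v))
E
```

```text
[438.85377351 385.17811731 114.        ] [440.03967797 384.96267019  84.        ]Traceback (most recent call last):
  File "<stdin>", line 4, in <module>
  File "h.py", line 25, in blob
    c=max(cv2.findContours(mm,cv2.RETR_EXTERNAL,cv2.CHAIN_APPROX_NONE)[0],key=cv2.contourArea)
ValueError: max() iterable argument is empty
```

```bash
python3 -m jog '[[-0.01,0.017,0,0,0,0],[-0.01,0.017,0.08,0,0,0],[-0.01,0.017,0.16,0,0,0],[-0.01,0.017,0.22,0,0,0],[-0.01,0.017,0.27,0,0,0],[-0.01,0.017,0.29,0,0,0],[-0.01,0.017,0.296,0,0,0],[-0.01,0.017,0.296,0,0,0]]'
python3 - <<'E'
from h import *
v=cam("wrist"); cv2.imwrite("pics/w2.png",v[0][:,:,::-1])
E
```

```text
t: 1.95
position: [440.8, 385.3, 52.7]
tcp_rot: [3.141, 0.001, -3.141]
ft_force: [1.1, 0.6, -0.5]
finger_gap: 0.701
grasp_force: 0.0
```

View pics/w2.png

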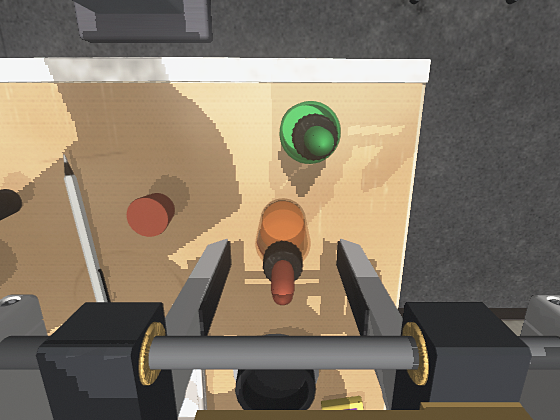

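The bottle stands between the fingers, with its collar at (283,262) and teat tip at (283,298). I check x before closing.

```bash
python3 - <<'E'
from h import *
v=cam("wrist")
print(ray((283,298),v,114),ray((283,260),v,86), ray((283,199),v,0))
for z in (0,70,86,114): print(z,pix([440.8,385.3,z],v))
E
python3 -m jog '[[0,0,0,0,0,0],[0,0,0,0,0,0],[0,0,0,0,0,0],[0,0,0,0,0,0],[0,0,0,0,0,0],[0,0,0,0,0,0],[0,0,0,0,0,0],[0,0,0,0,0,0]]' -0.6 20
```

```text
[440.96483586 385.68679342 114.        ] [435.19237948 385.69197042  86.        ] [424.38312268 385.70559032   0.        ]
0 [282.51169173 218.28311013]
70 [282.3545776 256.3382365]
86 [282.30191456 269.0939222 ]
114 [282.18382172 297.69757445]
t: 2.85
position: [440.5, 384.4, 52.2]
tcp_rot: [3.142, 0.0, 3.141]
ft_force: [-0.2, -0.5, -0.1]
finger_gap: 0.239
grasp_force: 19.2
```

Run:
```python
from h import *
v=cam("wrist"); cv2.imwrite("pics/w3.png",v[0][:,:,::-1])
s=env.get_state(); print(s["finger_gap"],s["grasp_force"])
```

```text
0.24090154832408364 19.174674963360303
```

View pics/w3.png

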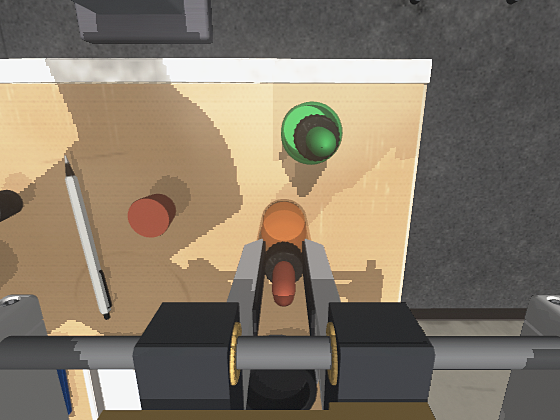

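The fingers have stopped on the bottle with 19 N and it stays upright. I lift it a little and check that it follows.

```bash
python3 -m jog '[[0,0,-0.01,0,0,0],[0,0,-0.03,0,0,0],[0,0,-0.07,0,0,0],[0,0,-0.13,0,0,0],[0,0,-0.19,0,0,0],[0,0,-0.24,0,0,0],[0,0,-0.27,0,0,0],[0,0,-0.28,0,0,0]]' - 25
python3 - <<'E'
from h import *
v=cam("wrist"); cv2.imwrite("pics/w4.png",v[0][:,:,::-1])
s=env.get_state(); print(s["finger_gap"],s["grasp_force"])
v=cam("top"); print(blob(v,(325,135,380,190),lambda H,S,V:((H<6)|(H>174))&(S>130)&(V>60),26),blob(v,(145,150,198,200),lambda H,S,V:(V<60),26))
E
```

```text
t: 3.7
position: [441.4, 385.1, 195.1]
tcp_rot: [3.139, 0.004, 3.141]
ft_force: [-0.1, 0.6, -0.5]
finger_gap: 0.237
grasp_force: 24.1
0.2392039524403246 24.05987682736331
bbox (336, 144, 34, 35) circ [622.8  -4.1  37.7]
bbox (154, 158, 35, 34) circ [589.7 375.4  37.8]
[622.8302002   -4.07084846] [589.67834473 375.38833618]
```

View pics/w4.png

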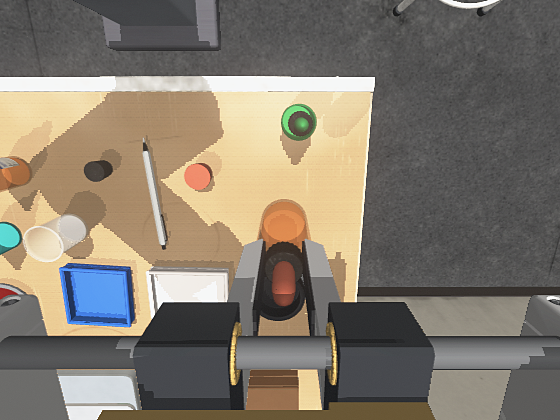

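The bottle hangs upright between the fingers, teat tip at (284,283). Before moving to the red stand I check the clearance to the big flask and its side arm.

Run:
```python
from h import *
a=cam("top"); b=cam("scene")
def tri(ua,ub):
    da=a[3]@np.linalg.solve(a[1],[*ua,1]); db=b[3]@np.linalg.solve(b[1],[*ub,1])
    s=np.linalg.lstsq(np.c_[da,-db],b[2]-a[2],rcond=None)[0]; p=a[2]+s[0]*da;q=b[2]+s[1]*db
    return ((p+q)/2).round(),np.linalg.norm(p-q).round(1)
print("bluetip",tri((484,246),(403,200)))
print("flask ctr neck",tri((467,108),(479,172)))
for z in (0,60,100,150): print("flask left edge",z,ray((408,145),a,z).round(), "balance front",ray((292,136),a,z).round(),"blk botlight",ray((324,253),a,z).round())
print("yellow",ray((377,209),a,110).round(),"turq",ray((341,208),a,110).round(),"beaker",ray((298,214),a,30).round())
```

```text
bluetip (array([ 425., -199.,  220.]), np.float64(10.8))
flask ctr neck (array([ 668., -181.,  207.]), np.float64(7.4))
flask left edge 0 [ 667. -130.    0.] balance front [685. 122.   0.] blk botlight [431.  54.   0.]
flask left edge 60 [ 648. -114.   60.] balance front [665. 124.  60.] blk botlight [424.  59.  60.]
flask left edge 100 [ 635. -104.  100.] balance front [651. 125. 100.] blk botlight [420.  63. 100.]
flask left edge 150 [619. -91. 150.] balance front [634. 127. 150.] blk botlight [414.  68. 150.]
yellow [504. -38. 110.] turq [505.  31. 110.] beaker [507. 109.  30.]
```

```bash
python3 -m jog '[[-0.03,-0.06,0,0,0,0],[-0.07,-0.14,0,0,0,0],[-0.11,-0.22,0,0,0,0],[-0.15,-0.3,0,0,0,0],[-0.19,-0.38,0,0,0,0],[-0.23,-0.47,0,0,0,0],[-0.27,-0.55,0,0,0,0],[-0.29,-0.6,0,0,0,0]]'
python3 - <<'E'
from h import *
go([622,-3,195],np.pi)
v=cam("wrist"); cv2.imwrite("pics/w5.png",v[0][:,:,::-1])
E
```

```text
t: 4.7
position: [586.0, 81.0, 190.5]
tcp_rot: [-3.14, -0.002, 3.139]
ft_force: [0.6, 0.7, -2.1]
finger_gap: 0.237
grasp_force: 24.2
row [-0.0723, -0.1679, -0.0089, -0.0014, -0.0024, -0.0034]
```

View pics/w5.png

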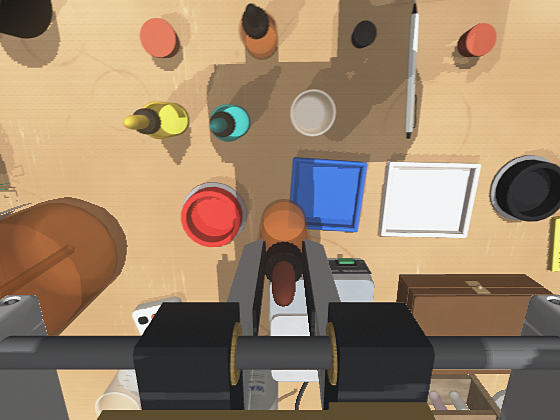

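This view shows the red stand (212,215), blue tray (328,194), white tray (430,200) and black stand (528,188). The stoppers are at (159,38), (479,40) and black (364,34), and the black-teat bottle is at (259,30).

Run:
```python
from h import *
v=cam("wrist")
red=lambda H,S,V:((H<8)|(H>172))&(S>120)&(V>60)
blob(v,(170,170,250,255),red,26)
blob(v,(485,145,559,225),lambda H,S,V:(V<60),26)
for n,q,z in [("blue",[(294,159),(366,164),(361,230),(291,225)],17),("white",[(388,163),(480,166),(475,236),(381,233)],17)]:
    P=np.array([ray(u,v,z)[:2] for u in q]); print(n,P.mean(0).round(1),P.round(0).tolist())
print("A",ray((479,41),v,22),"B",ray((159,38),v,22),"K",ray((364,34),v,22),"blk bottle tip",ray((253,9),v,112))
go([622,-3,195],np.pi)
```

```text
bbox (185, 185, 61, 61) circ [622.   -3.9  38.6]
bbox (500, 158, 59, 62) circ [592.7 368.   41.9]
blue [599.9 130.6] [[556.0, 90.0], [562.0, 173.0], [644.0, 173.0], [637.0, 86.0]]
white [606.6 254.1] [[561.0, 199.0], [565.0, 305.0], [652.0, 314.0], [648.0, 198.0]]
A [435.03565923 278.69535825  22.        ] B [430.4220909  -49.77393615  22.        ] K [427.92313825 160.43424708  22.        ] blk bottle tip [429.15849986  55.67991265 112.        ]
row [-0.0726, -0.1669, -0.0091, -0.0021, -0.0028, -0.0062]
```

```bash
python3 -m jog '[[-0.02,-0.05,0,0,0,0],[-0.05,-0.12,0,0,0,0],[-0.065,-0.155,0,0,0,0],[-0.072,-0.168,0,0,0,0],[-0.072,-0.168,0.03,0,0,0],[-0.072,-0.168,0.08,0,0,0],[-0.072,-0.168,0.12,0,0,0],[-0.072,-0.168,0.13,0,0,0]]'
python3 - <<'E'
from h import *
go([622,-3.5,59],np.pi)
v=cam("wrist"); cv2.imwrite("pics/w6.png",v[0][:,:,::-1])
E
```

```text
t: 5.6
position: [618.8, 2.2, 124.5]
tcp_rot: [3.14, -0.006, -3.141]
ft_force: [-0.3, 0.9, -1.1]
finger_gap: 0.24
grasp_force: 24.3
row [-0.0073, -0.0117, 0.1309, 0.0025, -0.0075, 0.0007]
```

View pics/w6.png

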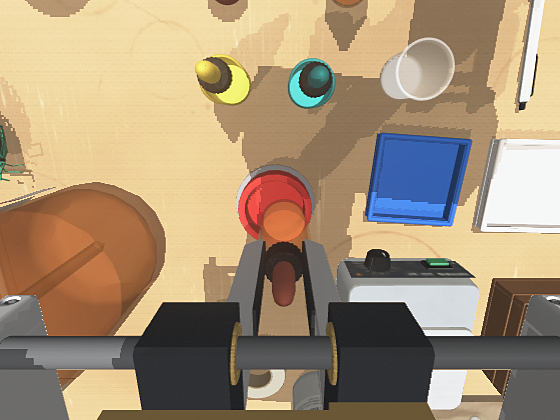

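The bottle is over the red well and the stand rim at (275,205) is almost centred. I correct by 6 mm and lower it.

```bash
python3 -m jog '[[-0.007,-0.011,0,0,0,0],[-0.007,-0.011,0.02,0,0,0],[-0.007,-0.011,0.05,0,0,0],[-0.007,-0.011,0.08,0,0,0],[-0.007,-0.011,0.105,0,0,0],[-0.007,-0.011,0.12,0,0,0],[-0.007,-0.011,0.127,0,0,0],[-0.007,-0.011,0.13,0,0,0]]'
python3 - <<'E'
from h import *
for i in range(3): v=cam("wrist"); print(tool()[0].round(1),env.get_state()["ft_force"].round(1))
cv2.imwrite("pics/w7.png",v[0][:,:,::-1])
E
```

```text
t: 6.45
position: [625.0, -5.2, 62.1]
tcp_rot: [3.142, 0.0, 3.141]
ft_force: [-0.7, -0.1, -1.1]
finger_gap: 0.231
grasp_force: 24.3
[625.   -5.2  62.2] [-1.   0.6 -2. ]
[625.1  -5.2  62.4] [-0.1 -0.4 -0.9]
[625.2  -5.2  62.7] [-0.4 -0.6 -1.1]
```

View pics/w7.png

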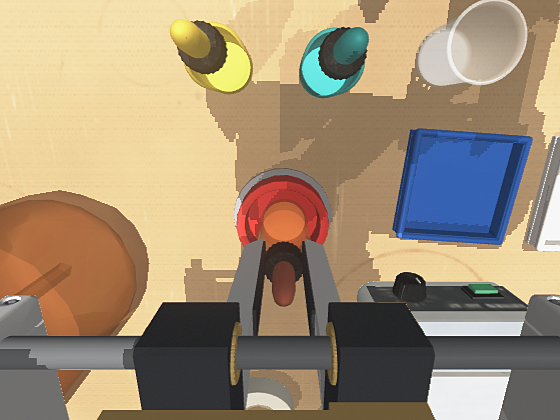

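The bottle is inside the red well. I lower the last 3–4 mm, then open.

```bash
Z='[0,0,0,0,0,0]'; python3 -m jog '[[0.004,0,0.003,0,0,0],[0.004,0,0.005,0,0,0],[0.004,0,0.007,0,0,0],[0.004,0,0.008,0,0,0],[0.004,0,0.008,0,0,0],[0.004,0,0.008,0,0,0],[0.004,0,0.008,0,0,0],[0.004,0,0.008,0,0,0]]'; python3 -m jog '[[0,0,0,0,0,0],[0,0,0,0,0,0],[0,0,0,0,0,0],[0,0,0,0,0,0],[0,0,0,0,0,0],[0,0,0,0,0,0],[0,0,0,0,0,0],[0,0,0,0,0,0]]' 0.3 20
```

```text
t: 7.4
position: [622.8, -5.2, 58.1]
tcp_rot: [3.142, -0.0, 3.141]
ft_force: [0.0, -0.1, -1.0]
finger_gap: 0.238
grasp_force: 24.3
t: 8.2
position: [622.8, -5.2, 58.2]
tcp_rot: [3.142, 0.0, 3.141]
ft_force: [0.0, -0.7, 0.3]
finger_gap: 0.648
grasp_force: 0.0
```

```bash
python3 -m jog '[[0,0,-0.03,0,0,0],[0,0,-0.1,0,0,0],[0,0,-0.19,0,0,0],[0,0,-0.28,0,0,0],[0.1,0.03,-0.28,0,0,0],[0.2,0.06,-0.28,0,0,0],[0.3,0.1,-0.28,0,0,0],[0.37,0.12,-0.28,0,0,0]]'
python3 - <<'E'
from h import *
v=cam("wrist"); v=cam("wrist"); cv2.imwrite("pics/w8.png",v[0][:,:,::-1]); p=tool()[0]; print(p)
t=cam("top"); cv2.imwrite("pics/t8.png",t[0][:,:,::-1])
for z in (0,70,114): print(pix([426,58,z],v))
E
```

```text
t: 9.0
position: [435.4, 55.6, 198.1]
tcp_rot: [3.141, -0.0, 3.141]
ft_force: [0.5, 0.0, -0.1]
finger_gap: 0.65
grasp_force: 0.0
[431.4140292   56.41108512 198.16901913]
[283.02182217 181.78202679]
[283.09015462 195.7474771 ]
[283.14943325 207.8625552 ]
```

View pics/w8.png

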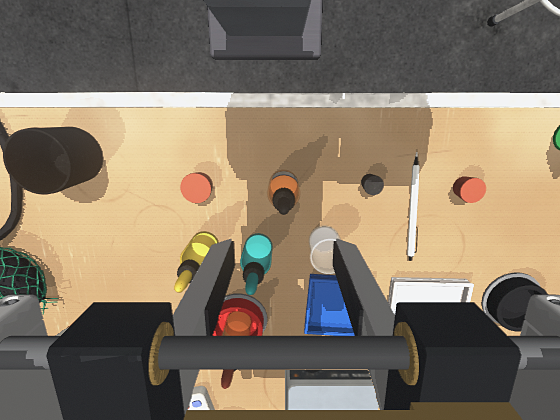

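The black-teat bottle is at (284,195) as predicted, and the red-teat bottle stands in the red stand at (238,330). Next I descend and grip.

```bash
python3 -m jog '[[0.006,0.005,0.03,0,0,0],[0.006,0.005,0.1,0,0,0],[0.006,0.005,0.17,0,0,0],[0.006,0.005,0.23,0,0,0],[0.006,0.005,0.27,0,0,0],[0.006,0.005,0.285,0,0,0],[0.006,0.005,0.29,0,0,0],[0.006,0.005,0.29,0,0,0]]'
python3 - <<'E'
from h import *
cam("wrist");v=cam("wrist"); p=tool()[0]; print(p)
print([pix([p[0],p[1],z],v).round() for z in(84,116)])
c=v[0][150:350,180:390]; cv2.imwrite("pics/w9.png",cv2.resize(c[:,:,::-1],None,fx=2,fy=2))
E
```

```text
t: 9.95
position: [436.1, 57.2, 53.5]
tcp_rot: [-3.142, 0.001, 3.141]
ft_force: [0.1, 0.6, 0.8]
finger_gap: 0.648
grasp_force: 0.0
[436.18410159  57.30379035  54.11484586]
[array([283., 267.]), array([282., 300.])]
```

View pics/w9.png

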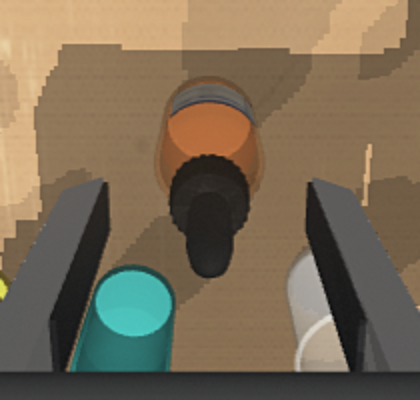

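The black-teat collar is at full-image (284,250) and its tip at (284,287), about 6–7 mm nearer than the TCP. I shift and grip.

```bash
python3 -m jog '[[0.006,0.001,0,0,0,0],[0.013,0.001,0.003,0,0,0],[0.013,0.001,0.003,0,0,0],[0.013,0.001,0.003,0,0,0],[0.013,0.001,0.003,0,0,0],[0.013,0.001,0.003,0,0,0],[0.013,0.001,0.003,0,0,0],[0.013,0.001,0.003,0,0,0]]';  python3 -m jog '[[0,0,0,0,0,0],[0,0,0,0,0,0],[0,0,0,0,0,0],[0,0,0,0,0,0],[0,0,0,0,0,0],[0,0,0,0,0,0],[0,0,0,0,0,0],[0,0,0,0,0,0]]' -0.6 25;  python3 -m jog '[[0,0,-0.01,0,0,0],[0,0,-0.03,0,0,0],[0,0,-0.07,0,0,0],[0,0,-0.13,0,0,0],[0,0,-0.19,0,0,0],[0,0,-0.24,0,0,0],[0,0,-0.28,0,0,0],[0,0,-0.28,0,0,0]]'
python3 - <<'E'
from h import *
go([591,371,190])
E
```

```text
t: 10.85
position: [428.4, 57.9, 51.6]
tcp_rot: [3.142, -0.0, 3.141]
ft_force: [0.2, 0.4, -0.7]
finger_gap: 0.645
grasp_force: 0.0
t: 11.65
position: [428.3, 57.9, 51.6]
tcp_rot: [3.141, -0.0, 3.141]
ft_force: [0.7, 0.2, -0.6]
finger_gap: 0.237
grasp_force: 23.1
t: 12.45
position: [430.5, 57.9, 195.0]
tcp_rot: [-3.141, 0.007, 3.141]
ft_force: [0.5, 1.0, -1.2]
finger_gap: 0.235
grasp_force: 23.1
row [-0.3207, 0.6264, 0.0122, 0.0, 0.0, 0.0]
```

```bash
python3 -m jog '[[-0.02,0.04,0,0,0,0],[-0.06,0.12,0,0,0,0],[-0.1,0.2,0,0,0,0],[-0.14,0.28,0,0,0,0],[-0.18,0.36,0,0,0,0],[-0.22,0.44,0,0,0,0],[-0.26,0.51,0,0,0,0],[-0.28,0.55,0,0,0,0]]'; python3 -m jog '[[-0.02,0.04,0,0,0,0],[-0.035,0.07,0,0,0,0],[-0.044,0.084,0,0,0,0],[-0.044,0.084,0.03,0,0,0],[-0.044,0.084,0.07,0,0,0],[-0.044,0.084,0.11,0,0,0],[-0.044,0.084,0.13,0,0,0],[-0.044,0.084,0.13,0,0,0]]'
python3 - <<'E'
from h import *
cam("wrist");cam("wrist");v=cam("wrist"); p=tool()[0]; print(p, pix([590,375,26],v))
cv2.imwrite("pics/w10.png",v[0][:,:,::-1])
E
```

```text
t: 13.25
position: [569.0, 335.6, 189.6]
tcp_rot: [3.141, -0.001, -3.14]
ft_force: [-0.3, -0.5, -1.7]
finger_gap: 0.233
grasp_force: 23.5
t: 14.05
position: [589.0, 373.7, 124.5]
tcp_rot: [-3.139, -0.004, 3.141]
ft_force: [-0.7, 0.8, -1.0]
finger_gap: 0.237
grasp_force: 23.5
[591.04721439 374.97261918 127.71148288] [283.15468657 201.80326252]
```

View pics/w10.png

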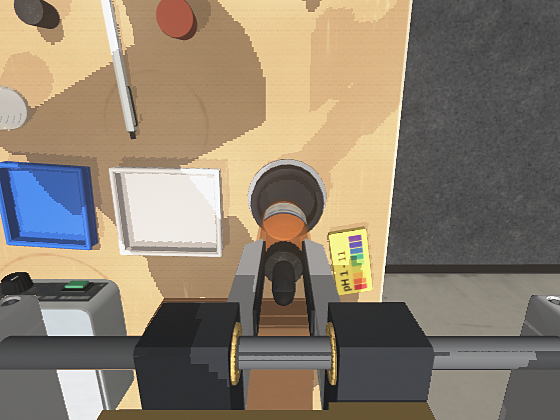

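The black stand's rim is centred at about (288,202), 5 px right of the aim (+4 mm in y). I correct and lower.

```bash
python3 -m jog '[[0,0.007,0,0,0,0],[0,0.007,0.02,0,0,0],[0,0.007,0.05,0,0,0],[0,0.007,0.08,0,0,0],[0,0.007,0.105,0,0,0],[0,0.007,0.125,0,0,0],[0,0.007,0.132,0,0,0],[0,0.007,0.136,0,0,0]]'; python3 -m jog '[[0,0,0,0,0,0],[0,0,0,0,0,0],[0,0,0,0,0,0],[0,0,0,0,0,0],[0,0,0,0,0,0],[0,0,0,0,0,0],[0,0,0,0,0,0],[0,0,0,0,0,0]]'
python3 - <<'E'
from h import *
v=cam("wrist"); p=tool()[0]; print(p)
cv2.imwrite("pics/w11.png",cv2.resize(v[0][130:330,180:390,::-1],None,fx=2,fy=2))
E
```

```text
t: 15.0
position: [590.4, 378.4, 58.3]
tcp_rot: [-3.142, -0.0, 3.141]
ft_force: [-0.4, -0.6, -1.8]
finger_gap: 0.239
grasp_force: 23.5
t: 15.8
position: [590.4, 378.3, 58.7]
tcp_rot: [3.142, 0.0, 3.141]
ft_force: [0.1, -0.9, -0.8]
finger_gap: 0.235
grasp_force: 23.5
[590.40212378 378.32457468  58.65290091]
```

View pics/w11.png

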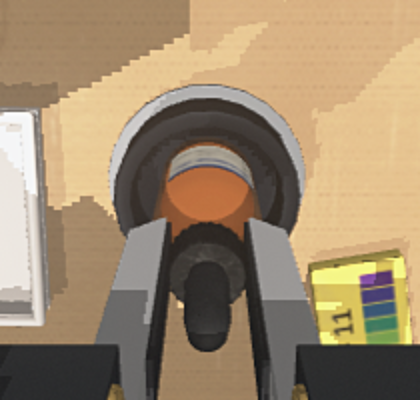

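The bottle sits in the middle of the black well. I release it, rise, and move towards the small red stopper while turning a quarter turn.

```bash
python3 -m jog '[[0,0,0.002,0,0,0],[0,0,0.002,0,0,0],[0,0,0.002,0,0,0],[0,0,0.002,0,0,0],[0,0,0.002,0,0,0],[0,0,0.002,0,0,0],[0,0,0.002,0,0,0],[0,0,0.002,0,0,0]]' 0.3 20; python3 -m jog '[[0,0,-0.02,0,0,0],[0,0,-0.07,0,0,0],[0,0,-0.13,0,0,0],[0,0,-0.2,0,0,0],[0,0,-0.23,0,0,0],[0.05,-0.03,-0.23,0,0,0],[0.1,-0.06,-0.23,0,0,0],[0.15,-0.09,-0.23,0,0,0]]'; python3 -m jog '[[0.05,-0.03,0,0,0,0.1],[0.1,-0.06,0,0,0,0.2],[0.14,-0.09,0,0,0,0.35],[0.166,-0.104,0,0,0,0.5],[0.166,-0.104,0,0,0,0.65],[0.166,-0.104,0,0,0,0.8],[0.166,-0.104,0,0,0,0.95],[0.166,-0.104,0,0,0,1]]';python3 -m jog '[[0,0,0,0,0,0.15],[0,0,0,0,0,0.3],[0,0,0,0,0,0.45],[0,0,0,0,0,0.6],[0,0,0,0,0,0.75],[0,0,0,0,0,0.9],[0,0,0,0,0,1],[0,0,0,0,0,1]]'
python3 - <<'E'
from h import *
for i in range(4): cam("wrist")
v=cam("wrist"); print(tool()[0],env.get_state()["tcp_rot"])
red=lambda H,S,V:((H<9)|(H>172))&(S>110)&(V>60)
e=pix([432,281,24],v).astype(int);print(e)
P=blob(v,(e[0]-40,e[1]-40,e[0]+40,e[1]+40),red,24)
E
```

```text
t: 16.65
position: [590.4, 378.4, 57.7]
tcp_rot: [3.141, 0.0, 3.141]
ft_force: [0.3, -0.2, 0.2]
finger_gap: 0.646
grasp_force: 0.0
t: 17.45
position: [514.8, 332.9, 173.6]
tcp_rot: [3.141, 0.001, 3.141]
ft_force: [0.0, -0.6, -0.1]
finger_gap: 0.649
grasp_force: 0.0
t: 18.25
position: [432.6, 281.5, 173.7]
tcp_rot: [3.14, 0.0, 2.353]
ft_force: [-0.1, 0.5, -0.0]
finger_gap: 0.649
grasp_force: 0.0
t: 19.05
position: [432.6, 281.5, 173.5]
tcp_rot: [3.14, -0.001, 1.571]
ft_force: [-0.1, -0.4, 0.1]
finger_gap: 0.649
grasp_force: 0.0
[432.41875206 281.39993854 172.88208829] [ 3.14132087e+00 -2.08098685e-04  1.57132707e+00]
[283 190]
bbox (270, 173, 27, 28) circ [431.9 285.6  15.6]
```

```bash
python3 -m jog '[[0.006,0,0.03,0,0,0],[0.006,0,0.09,0,0,0],[0.006,0,0.15,0,0,0],[0.006,0,0.2,0,0,0],[0.006,0,0.22,0,0,0],[0.006,0,0.23,0,0,0],[0.006,0,0.23,0,0,0],[0.006,0,0.23,0,0,0]]'
python3 - <<'E'
from h import *
for i in range(3): cam("wrist")
v=cam("wrist"); print(tool()[0])
red=lambda H,S,V:((H<9)|(H>172))&(S>110)&(V>60)
P=blob(v,(220,140,346,300),red,24)
go([*P,21])
E
```

```text
t: 20.1
position: [433.4, 284.9, 58.8]
tcp_rot: [3.14, -0.001, 1.571]
ft_force: [0.1, 0.1, 1.3]
finger_gap: 0.653
grasp_force: 0.0
[433.029391   284.6976765   58.57515943]
bbox (262, 203, 40, 42) circ [431.2 287.2  16.9]
row [0.005, -0.0037, 0.0751, 0.0, 0.0, 0.0]
```

```bash
python3 -m jog '[[0.003,-0.003,0.02,0,0,0],[0.003,-0.003,0.045,0,0,0],[0.003,-0.003,0.065,0,0,0],[0.003,-0.003,0.073,0,0,0],[0.003,-0.003,0.075,0,0,0],[0.003,-0.003,0.075,0,0,0],[0.003,-0.003,0.075,0,0,0],[0.003,-0.003,0.075,0,0,0]]'; python3 -m jog '[[0,0,0,0,0,0],[0,0,0,0,0,0],[0,0,0,0,0,0],[0,0,0,0,0,0],[0,0,0,0,0,0],[0,0,0,0,0,0],[0,0,0,0,0,0],[0,0,0,0,0,0]]' -0.9 15; python3 -m jog '[[0,0,-0.01,0,0,0],[0,0,-0.03,0,0,0],[0,0,-0.07,0,0,0],[0,0,-0.1,0,0,0],[0,0,-0.13,0,0,0],[0,0,-0.15,0,0,0],[0,0,-0.15,0,0,0],[0,0,-0.15,0,0,0]]'
python3 - <<'E'
from h import *
for i in range(3): cam("wrist")
v=cam("wrist"); print(tool()[0],env.get_state()["grasp_force"])
red=lambda H,S,V:((H<9)|(H>172))&(S>110)&(V>60)
for z in (0,24): print(blob(v,(200,120,366,300),red,tool()[0][2]+3))
E
```

```text
t: 21.1
position: [431.3, 286.1, 20.6]
tcp_rot: [3.141, -0.0, 1.57]
ft_force: [-0.2, 0.4, -0.2]
finger_gap: 0.651
grasp_force: 0.0
t: 21.9
position: [430.9, 285.9, 20.2]
tcp_rot: [3.142, -0.0, 1.57]
ft_force: [-0.4, 0.4, 0.7]
finger_gap: 0.053
grasp_force: 0.0
t: 22.7
position: [430.8, 285.8, 95.3]
tcp_rot: [3.141, -0.0, 1.57]
ft_force: [0.1, -0.6, 0.1]
finger_gap: 0.049
grasp_force: 0.0
[430.35507619 285.59426192  94.41446838] 0.0
bbox (268, 193, 35, 36) circ [430.8 310.5  11.9]
[430.79885864 310.48205566]
bbox (268, 193, 35, 36) circ [430.8 310.5  11.9]
[430.79885864 310.48205566]
```

Run:
```python
from h import *
v=cam("wrist"); print(tool()[0])
red=lambda H,S,V:((H<9)|(H>172))&(S>110)&(V>60)
P=blob(v,(200,120,366,300),red,24); print(pix([430.4,285.6,24],v))
m=cv2.cvtColor(v[0],cv2.COLOR_RGB2HSV)
c=v[0][150:300:5,240:330:5]
for r in c: print(" ".join("R" if (p[0]>1.8*p[1] and p[0]>90) else ("." if p.sum()>420 else ("-" if p.sum()>250 else "#")) for p in r.astype(int)))
```

```text
[430.45072306 285.66547997  94.48721467]
bbox (268, 193, 35, 36) circ [431.1 286.8  16.5]
[284.13798003 212.25611979]
. . . . . . . . . . . . . . . . . .
. . . . . . . . . . . . . . . . . .
. . . . . . . . . . . . . . . . . .
. . . . . . . . . . . . . . . . . .
. . . . . . . . . . . - - - - - - -
. . . . . . . . . . . - - - - - - -
. . . . . . . . . . . . - - - - - -
. . . . . . . . . . . - - - - - - -
. . . . . . . . . . . - - - - - - -
- - - - - - - - # # # . - - - - - -
- - - - - - - R . - - R - - - - - -
- - - - - - R . R - - R R - - - - -
- - - - - - R . . R R R R - - - - -
- - - - - - - . . R R - R - - - - -
- - - - - - - . R R R R R - - - - -
- - - - - - - R - R R R - - - - - -
- - - - - - - - - - - - - - - - - -
- - - - - - - - - - - - - - - - - -
- - - - - - - - - - - - . . . . . .
- - - - - - - - - - - - - - . . . .
- - - - - - - - - - # - - - . . . .
- - - - - - - - - - # - - - . . . .
- - - - - - - - - - # - - - - - - .
- - - - - - - - . . # - - - - . . .
- . # - - - - - . . # - - - - . - -
- - - - - - - - . - # - - - - - - -
- - - - - - - - . - # - - - - - - -
- - - - - - - - - - # - - - - - - -
- - - - - - - # . - # - - - - - - -
- - - - - - - # - - # - - - - - - -
```

The stopper hasn't moved, so the fingers closed above it. The finger position in the wrist images puts the tips about 30 mm higher than stated. That also explains the 22 mm gap on the bottles, which were held by the neck. I go down further in guarded steps.

```bash
python3 -m jog '[[0,0,0,0,0,0],[0,0,0,0,0,0],[0,0,0,0,0,0],[0,0,0.03,0,0,0],[0,0,0.07,0,0,0],[0,0,0.11,0,0,0],[0,0,0.14,0,0,0],[0,0,0.15,0,0,0]]' 0.2 15;  python3 -m jog '[[0,0,0.004,0,0,0],[0,0,0.008,0,0,0],[0,0,0.012,0,0,0],[0,0,0.016,0,0,0],[0,0,0.02,0,0,0],[0,0,0.024,0,0,0],[0,0,0.028,0,0,0],[0,0,0.028,0,0,0]]'; python3 -m jog '[[0,0,0.002,0,0,0],[0,0,0.004,0,0,0],[0,0,0.006,0,0,0],[0,0,0.008,0,0,0],[0,0,0.01,0,0,0],[0,0,0.012,0,0,0],[0,0,0.014,0,0,0],[0,0,0.014,0,0,0]]'
```

```text
t: 23.75
position: [429.8, 285.3, 18.7]
tcp_rot: [-3.139, 0.001, 1.57]
ft_force: [-0.5, 0.1, -0.6]
finger_gap: 0.596
grasp_force: 0.0
t: 24.55
position: [430.6, 285.8, 5.9]
tcp_rot: [-3.141, 0.0, 1.57]
ft_force: [-0.9, 0.2, -0.1]
finger_gap: 0.596
grasp_force: 0.0
t: 25.35
position: [430.8, 285.8, -1.0]
tcp_rot: [-3.141, 0.0, 1.57]
ft_force: [0.0, -0.3, -0.2]
finger_gap: 0.598
grasp_force: 0.0
```

```bash
python3 -m jog '[[0,0,0,0,0,0],[0,0,0,0,0,0],[0,0,0,0,0,0],[0,0,0,0,0,0],[0,0,0,0,0,0],[0,0,0,0,0,0],[0,0,0,0,0,0],[0,0,0,0,0,0]]' -0.6 10
```

```text
t: 26.15
position: [431.0, 285.9, -0.8]
tcp_rot: [3.141, -0.0, 1.57]
ft_force: [-0.1, -0.3, 0.5]
finger_gap: 0.308
grasp_force: 10.0
```

The gap is now 29 mm, which fits the 31 mm top. I lift it and go to the white tray.

```bash
python3 -m jog '[[0,0,-0.01,0,0,0],[0,0,-0.04,0,0,0],[0,0,-0.09,0,0,0],[0,0,-0.14,0,0,0],[0,0,-0.18,0,0,0],[0,0,-0.2,0,0,0],[0,0.03,-0.2,0,0,0],[0,0.06,-0.2,0,0,0]]';python3 -m jog '[[0,0.06,0,0,0,0],[-0.005,0.13,0,0,0,0],[-0.01,0.2,0,0,0,0],[-0.014,0.25,0,0,0,0],[-0.014,0.275,0,0,0,0],[-0.014,0.286,0,0,0,0],[-0.014,0.286,0,0,0,0],[-0.014,0.286,0,0,0,0]]'
python3 - <<'E'
from h import *
for i in range(3): cam("wrist")
v=cam("wrist"); p=tool()[0]; print(p,env.get_state()["finger_gap"])
c=[pix([605+a,256+b,17],v) for a in(-45,45) for b in(-52,52)]; print(np.round(c))
H,S,V=[a.astype(int) for a in cv2.split(cv2.cvtColor(v[0],cv2.COLOR_RGB2HSV))]
m=((S<45)&(V>150)).astype(np.uint8)
for r in range(60,300,8): print("%3d"%r,"".join("W" if m[r,k] else ("R" if (H[r,k]<9 and S[r,k]>130) else ("#" if V[r,k]<90 else ".")) for k in range(150,430,4)))
E
```

```text
t: 26.95
position: [461.8, 285.8, 98.9]
tcp_rot: [3.141, 0.0, 1.571]
ft_force: [0.8, 0.0, -0.5]
finger_gap: 0.311
grasp_force: 10.0
t: 27.75
position: [602.6, 278.9, 98.8]
tcp_rot: [-3.14, 0.0, 1.571]
ft_force: [-0.2, -0.6, 0.0]
finger_gap: 0.314
grasp_force: 10.0
[603.03386128 279.11134812  99.62204705] 0.3110996758701916
[[240. 282.]
 [235. 177.]
 [332. 282.]
 [337. 177.]]
 60 ......................##################..............................
 68 .....................####.######..#######..........................#..
 76 ....................####.########..#######.........................##.
 84 ...................W###.##########..######..........................##
 92 ...................W###..########...######........................#...
100 ....................####..######...#######.......................###..
108 ....................W####.........#######W.........................###
116 .....................W##################W..........................###
124 ......................W################..........................#...#
132 ........................WW##########WW.....
[... 827 characters left out ...]
.W................##.##..
228 ......................WWWWWWWWWWWWWWWWWWWWWWW.W...............###.#...
236 ......................WWWWWWWW........WWWWWWW.W...............#.#.#...
244 ......................W....#W.........#W#....WW...............######..
252 .WWWWWW...WWWW##...........#....R.......#.....W................#.##...
260 WWWW......................##RRRRRRRR.RRR#.....W..................#....
268 ..........................##RRRRRRRRRRRR##............................
276 .........................##..RRRRRRRRRRW##............................
284 .........................##....RRRRRR...###...........................
292 .........................##..............##...........................
```

The tray's edges agree with the estimate, with its far edge a few mm further out. I place the small red stopper here.

```bash
python3 -m jog '[[0,0.004,0.03,0,0,0],[0,0.004,0.08,0,0,0],[0,0.004,0.12,0,0,0],[0,0.004,0.15,0,0,0],[0,0.004,0.17,0,0,0],[0,0.004,0.18,0,0,0],[0,0.004,0.186,0,0,0],[0,0.004,0.189,0,0,0]]'; python3 -m jog '[[0,0,0,0,0,0],[0,0,0,0,0,0],[0,0,0,0,0,0],[0,0,0,0,0,0],[0,0,0.001,0,0,0],[0,0,0.001,0,0,0],[0,0,0.001,0,0,0],[0,0,0.001,0,0,0]]';python3 -m jog '[[0,0,0,0,0,0],[0,0,0,0,0,0],[0,0,0,0,0,0],[0,0,0,0,0,0],[0,0,0,0,0,0],[0,0,0,0,0,0],[0,0,0,0,0,0],[0,0,0,0,0,0]]' -0.15
```

```text
t: 28.75
position: [606.3, 279.0, 4.9]
tcp_rot: [3.141, -0.0, 1.57]
ft_force: [0.2, 0.5, -0.2]
finger_gap: 0.311
grasp_force: 10.0
t: 29.55
position: [605.9, 278.8, 4.2]
tcp_rot: [-3.142, -0.0, 1.57]
ft_force: [-0.2, -0.0, -0.2]
finger_gap: 0.31
grasp_force: 10.0
t: 30.35
position: [605.9, 278.9, 4.2]
tcp_rot: [3.141, -0.0, 1.57]
ft_force: [0.6, 0.3, 0.8]
finger_gap: 0.424
grasp_force: 0.0
```

```bash
python3 -m jog '[[0,0,-0.02,0,0,0],[0,0,-0.07,0,0,0],[0,0,-0.14,0,0,0],[0,0,-0.21,0,0,0],[0,0,-0.28,0,0,0],[0,0,-0.31,0,0,0],[0,0,-0.31,0,0,0],[0,0,-0.31,0,0,0]]'
python3 - <<'E'
from h import *
cam("wrist"); v=cam("wrist"); print(tool()[0])
red=lambda H,S,V:((H<9)|(H>172))&(S>110)&(V>60)
e=pix([606,280,28],v).astype(int); blob(v,(e[0]-40,e[1]-40,e[0]+40,e[1]+40),red,28)
E
python3 -m jog '[[-0.07,-0.04,0,0,0,-0.1],[-0.14,-0.08,0,0,0,-0.2],[-0.21,-0.12,0,0,0,-0.3],[-0.28,-0.16,0,0,0,-0.45],[-0.35,-0.2,0,0,0,-0.6],[-0.42,-0.24,0,0,0,-0.75],[-0.49,-0.28,0,0,0,-0.9],[-0.56,-0.31,0,0,0,-1]]' 0.3
python3 - <<'E'
from h import *
print(env.get_state()["joints"]); go([431,-49,159],np.pi)
E
```

```text
t: 31.15
position: [605.6, 278.8, 159.3]
tcp_rot: [3.141, -0.0, 1.57]
ft_force: [-0.9, -0.6, -0.7]
finger_gap: 0.425
grasp_force: 0.0
[604.90738013 278.4585663  157.66780923]
bbox (271, 181, 28, 28) circ [605.2 278.6  15.1]
t: 32.05
position: [448.3, -2.0, 157.8]
tcp_rot: [-3.14, -0.003, 2.36]
ft_force: [0.6, -0.5, 0.2]
finger_gap: 0.646
grasp_force: 0.0
[-1.59895067e-01  1.11209693e-01  1.81231739e+00 -6.43434585e-05
  1.22134509e+00 -9.49322899e-01]
row [-0.0416, -0.091, -0.0023, -0.0011, -0.0042, -0.9948]
```

```bash
python3 -m jog '[[-0.02,-0.05,0,0,0,-0.15],[-0.04,-0.095,0,0,0,-0.3],[-0.04,-0.095,0,0,0,-0.45],[-0.04,-0.095,0,0,0,-0.6],[-0.04,-0.095,0,0,0,-0.75],[-0.04,-0.095,0,0,0,-0.9],[-0.04,-0.095,0,0,0,-1],[-0.04,-0.095,0,0,0,-1]]'
python3 - <<'E'
from h import *
for i in range(4): cam("wrist")
v=cam("wrist"); print(tool()[0])
red=lambda H,S,V:((H<9)|(H>172))&(S>110)&(V>60)
e=pix([431,-49,24],v).astype(int);P=blob(v,(e[0]-40,e[1]-40,e[0]+40,e[1]+40),red,24); go([*P,0],np.pi)
E
```

```text
t: 32.85
position: [430.4, -48.6, 157.9]
tcp_rot: [3.141, -0.003, 3.141]
ft_force: [-0.3, -0.2, -0.2]
finger_gap: 0.647
grasp_force: 0.0
[431.10420357 -48.75471538 158.78668323]
bbox (268, 174, 34, 34) circ [427.8 -46.6  18.5]
row [0.0063, 0.0042, 0.3176, 0.0004, -0.001, -0.0015]
```

```bash
python3 -m jog '[[0.006,0.004,0.04,0,0,0],[0.006,0.004,0.11,0,0,0],[0.006,0.004,0.18,0,0,0],[0.006,0.004,0.24,0,0,0],[0.006,0.004,0.28,0,0,0],[0.006,0.004,0.3,0,0,0],[0.006,0.004,0.31,0,0,0],[0.006,0.004,0.317,0,0,0]]'; python3 -m jog '[[0,0,0,0,0,0],[0,0,0,0,0,0],[0,0,0,0,0,0],[0,0,0,0,0,0],[0,0,0,0,0,0],[0,0,0,0,0,0],[0,0,0,0,0,0],[0,0,0,0,0,0]]' -0.6 10; python3 -m jog '[[0,0,-0.01,0,0,0],[0,0,-0.04,0,0,0],[0,0,-0.09,0,0,0],[0,0,-0.15,0,0,0],[0,0,-0.22,0,0,0],[0,0,-0.28,0,0,0],[0,0,-0.3,0,0,0],[0,0,-0.3,0,0,0]]'
```

```text
t: 33.9
position: [429.0, -47.0, 0.9]
tcp_rot: [-3.141, 0.001, 3.141]
ft_force: [1.1, -0.2, 0.4]
finger_gap: 0.651
grasp_force: 0.0
t: 34.7
position: [428.9, -47.0, 1.1]
tcp_rot: [-3.141, 0.001, 3.141]
ft_force: [-0.8, 0.7, 5.7]
finger_gap: 0.383
grasp_force: 10.0
t: 35.5
position: [429.0, -47.0, 151.6]
tcp_rot: [-3.141, 0.003, 3.141]
ft_force: [-0.1, -0.7, -0.6]
finger_gap: 0.377
grasp_force: 10.0
```

```bash
python3 -m jog '[[-0.04,0.06,0,0,0,0.1],[-0.08,0.12,0,0,0,0.2],[-0.12,0.19,0,0,0,0.3],[-0.16,0.26,0,0,0,0.45],[-0.2,0.33,0,0,0,0.6],[-0.24,0.4,0,0,0,0.75],[-0.28,0.46,0,0,0,0.9],[-0.3,0.5,0,0,0,1]]'
python3 - <<'E'
from h import *
for i in range(3):cam("wrist")
go([606,234,150],np.pi/2)
E
```

```text
t: 36.3
position: [578.5, 205.2, 147.4]
tcp_rot: [-3.139, -0.002, 2.353]
ft_force: [0.0, -0.2, 0.1]
finger_gap: 0.378
grasp_force: 10.0
row [0.0021, 0.0836, -0.005, -0.0065, -0.0008, 1.0035]
```

```bash
python3 -m jog '[[0.002,0.04,0,0,0,0.15],[0.002,0.084,0,0,0,0.3],[0.002,0.084,0,0,0,0.45],[0.002,0.084,0,0,0,0.6],[0.002,0.084,0,0,0,0.75],[0.002,0.084,0.03,0,0,0.9],[0.002,0.084,0.06,0,0,1],[0.002,0.084,0.08,0,0,1]]'
python3 - <<'E'
from h import *
for i in range(4):cam("wrist")
v=cam("wrist"); print(tool()[0])
red=lambda H,S,V:((H<9)|(H>172))&(S>110)&(V>60)
e=pix([605,278.6,28],v).astype(int);blob(v,(e[0]-30,e[1]-30,e[0]+30,e[1]+20),red,28)
p=tool()[0]; e=pix([p[0],p[1],p[2]+23],v).astype(int); print(e); blob(v,(e[0]-60,e[1]-60,e[0]+60,e[1]+60),red,p[2]+23)
go([606,234,6],np.pi/2)
E
```

```text
t: 37.25
position: [605.5, 231.6, 108.5]
tcp_rot: [-3.138, 0.002, 1.571]
ft_force: [-0.1, 0.5, -0.2]
finger_gap: 0.378
grasp_force: 10.0
[607.5925773  233.14431113 111.02998058]
bbox (265, 141, 35, 35) circ [605.3 278.2  15. ]
[285 261]
bbox (254, 233, 60, 55) circ [606.6 234.1  18.1]
row [0.0017, -0.0033, 0.2101, 0.0006, -0.0001, 0.0006]
```

```bash
python3 -m jog '[[0.002,-0.003,0.03,0,0,0],[0.002,-0.003,0.08,0,0,0],[0.002,-0.003,0.13,0,0,0],[0.002,-0.003,0.17,0,0,0],[0.002,-0.003,0.19,0,0,0],[0.002,-0.003,0.2,0,0,0],[0.002,-0.003,0.207,0,0,0],[0.002,-0.003,0.21,0,0,0]]'; python3 -m jog '[[0,0,0,0,0,0],[0,0,0,0,0,0],[0,0,0,0,0,0],[0,0,0,0,0,0],[0,0,0.001,0,0,0],[0,0,0.001,0,0,0],[0,0,0.001,0,0,0],[0,0,0.001,0,0,0]]';python3 -m jog '[[0,0,0,0,0,0],[0,0,0,0,0,0],[0,0,0,0,0,0],[0,0,0,0,0,0],[0,0,0,0,0,0],[0,0,0,0,0,0],[0,0,0,0,0,0],[0,0,0,0,0,0]]' -0.03;  python3 -m jog '[[0,0,-0.02,0,0,0],[0,0,-0.07,0,0,0],[0,0,-0.14,0,0,0],[0,0,-0.21,0,0,0],[0,0,-0.28,0,0,0],[0,0,-0.31,0,0,0],[0,0,-0.31,0,0,0],[0,0,-0.31,0,0,0]]'
python3 - <<'E'
from h import *
for i in range(2):cam("wrist")
v=cam("wrist"); print(tool()[0])
red=lambda H,S,V:((H<9)|(H>172))&(S>110)&(V>60)
for q in ([605,278.6,28],[605.5,235,28]):
    e=pix(q,v).astype(int);blob(v,(e[0]-30,e[1]-21,e[0]+30,e[1]+21),red,28)
go([426,162,160],np.pi)
E
```

```text
t: 38.3
position: [606.7, 234.7, 6.4]
tcp_rot: [3.14, -0.0, 1.571]
ft_force: [0.7, 0.4, 0.3]
finger_gap: 0.376
grasp_force: 10.0
t: 39.1
position: [606.0, 234.6, 5.3]
tcp_rot: [3.141, -0.0, 1.571]
ft_force: [-0.5, -0.3, 0.4]
finger_gap: 0.381
grasp_force: 10.0
t: 39.9
position: [605.9, 234.5, 5.2]
tcp_rot: [3.142, -0.0, 1.57]
ft_force: [0.1, 0.1, -0.5]
finger_gap: 0.484
grasp_force: 0.0
t: 40.7
position: [605.6, 234.4, 160.3]
tcp_rot: [3.141, -0.0, 1.57]
ft_force: [-0.2, 0.3, -1.5]
finger_gap: 0.483
grasp_force: 0.0
[604.89213786 234.2255767  158.52711336]
bbox (270, 138, 30, 30) circ [605.4 278.1  15. ]
bbox (268, 177, 34, 34) circ [605.3 235.1  18.1]
row [-0.1446, -0.3577, -0.0018, -0.0037, -0.0023, -2.0005]
```

```bash
python3 -m jog '[[-0.02,-0.05,0,0,0,-0.1],[-0.04,-0.1,0,0,0,-0.25],[-0.06,-0.15,0,0,0,-0.4],[-0.08,-0.2,0,0,0,-0.55],[-0.1,-0.25,0,0,0,-0.7],[-0.12,-0.3,0,0,0,-0.85],[-0.14,-0.34,0,0,0,-1],[-0.145,-0.358,0,0,0,-1]]' 0.1; python3 -m jog '[[0,0,0,0,0,-0.15],[0,0,0,0,0,-0.3],[0,0,0,0,0,-0.45],[0,0,0,0,0,-0.6],[0,0,0,0,0,-0.75],[0,0,0,0,0,-0.9],[0,0,0,0,0,-1],[0,0,0,0,0,-1]]'
python3 - <<'E'
from h import *
for i in range(3):cam("wrist")
v=cam("wrist"); print(tool()[0])
e=pix([426,162,24],v).astype(int);print(e)
P=blob(v,(e[0]-30,e[1]-30,e[0]+30,e[1]+30),lambda H,S,V:V<75,24); go([*P,0],np.pi)
c=v[0].astype(int)[e[1]-24:e[1]+24:3,e[0]-24:e[0]+24:3].sum(2)//3
print(c)
E
```

```text
t: 41.65
position: [424.2, 161.2, 159.2]
tcp_rot: [-3.139, -0.002, 2.355]
ft_force: [0.1, -0.1, -0.4]
finger_gap: 0.549
grasp_force: 0.0
t: 42.45
position: [427.3, 162.3, 159.6]
tcp_rot: [3.141, -0.001, 3.139]
ft_force: [0.0, 0.2, 0.3]
finger_gap: 0.547
grasp_force: 0.0
[427.02591281 162.18375709 159.91434796]
[282 192]
bbox (276, 179, 19, 10) circ [418.9 164.4   9.8]
row [0.0161, 0.0044, 0.3198, 0.0001, -0.0004, -0.003]
[[121 120 122 122 122 122 123 123 121 123 124 104 104 104 107 125]
 [118 119 120 118 120 119 120 122 121 121 104 105 106 104 104 102]
 [119 118 119 123 118 121 119 115 120  96 100 100 100 103 102 103]
 [119 120 120 121 121 120 121 121 101 111 109 104 105 105 105 104]
 [119 120 120 121 121 122 121 121  40  45  45  48 105 106 106 104]
 [120 121 121 119 119 121 124  43  59  60  62  62  78 105 105 103]
 [123 122 124 125 123 123  98  58  58  80  81  80  81 106 139 197]
 [121 122 122 122 115 116  74  75  77  85  81  84  80 150 187 185]
 [121 121 122 197 186 191  72  73  79  80  85  83  78 117 184 185]
 [120 121 120 116 185 186  91  76  81  79  82  79  79 196 181 182]
 [122 122 121 118 186 179 185  71  79  83  80  81  81 183 185 184]
 [121 121 121 122 190 181 184 110  75  78  79 102 193 184 184 185]
 [121 121 120 120 114 178 179 181 190 119 192 188 181 181 184 182]
 [123 124 123 123 120 184 182 182 184 185 183 183 184 185 186 185]
 [124 124  97 122 121 130 182 181 182 183 181 182 181 184 182 184]
 [103 103 102 101 103 129 180 180 180 182 184 181 184 180 181 182]]
```

Run:
```python
from h import *
v=cam("wrist"); print(tool()[0])
e=pix([426,162,24],v).astype(int)
for t in (60,90,95): P=blob(v,(e[0]-30,e[1]-30,e[0]+30,e[1]+30),lambda H,S,V:(V<t)|((S<60)&(V<t+15)),24); go([*P,0],np.pi)
```

```text
[427.0075033  162.15567226 159.97960535]
bbox (276, 179, 19, 10) circ [418.9 164.4   9.8]
row [0.0162, 0.0045, 0.32, 0.0001, -0.0003, -0.0024]
bbox (275, 178, 22, 24) circ [423.1 165.5  13.1]
row [0.0077, 0.0067, 0.32, 0.0001, -0.0003, -0.0024]
bbox (275, 178, 22, 24) circ [423.1 165.5  13.1]
row [0.0077, 0.0067, 0.32, 0.0001, -0.0003, -0.0024]
```

```bash
python3 -m jog '[[0.006,0.006,0.04,0,0,0],[0.006,0.006,0.11,0,0,0],[0.006,0.006,0.18,0,0,0],[0.006,0.006,0.24,0,0,0],[0.006,0.006,0.28,0,0,0],[0.006,0.006,0.3,0,0,0],[0.006,0.006,0.31,0,0,0],[0.006,0.006,0.318,0,0,0]]'; python3 -m jog '[[0,0,0,0,0,0],[0,0,0,0,0,0],[0,0,0,0,0,0],[0,0,0,0,0,0],[0,0,0,0,0,0],[0,0,0,0,0,0],[0,0,0,0,0,0],[0,0,0,0,0,0]]' -0.75 8; python3 -m jog '[[0,0,-0.01,0,0,0],[0,0,-0.04,0,0,0],[0,0,-0.09,0,0,0],[0,0,-0.14,0,0,0],[0,0,-0.18,0,0,0],[0,0,-0.2,0,0,0],[0,0,-0.2,0,0,0],[0,0,-0.2,0,0,0]]'
python3 - <<'E'
from h import *
go([597,131,100],np.pi)
E
```

```text
t: 43.5
position: [424.7, 165.3, 1.4]
tcp_rot: [3.141, 0.001, 3.141]
ft_force: [0.4, 0.5, 0.3]
finger_gap: 0.547
grasp_force: 0.0
t: 44.3
position: [424.3, 165.2, 1.6]
tcp_rot: [3.141, 0.001, 3.141]
ft_force: [-1.3, -0.9, 5.2]
finger_gap: 0.24
grasp_force: 8.0
t: 45.1
position: [423.2, 165.0, 100.5]
tcp_rot: [-3.141, -0.001, 3.141]
ft_force: [0.2, 0.2, -0.1]
finger_gap: 0.236
grasp_force: 8.0
row [-0.3476, -0.0678, 0.0006, -0.0002, -0.0015, -0.0004]
```

```bash
python3 -m jog '[[-0.04,-0.008,0,0,0,0],[-0.12,-0.024,0,0,0,0],[-0.2,-0.04,0,0,0,0],[-0.27,-0.054,0,0,0,0],[-0.31,-0.062,0,0,0,0],[-0.335,-0.066,0,0,0,0],[-0.346,-0.068,0,0,0,0],[-0.346,-0.068,0,0,0,0]]'
python3 - <<'E'
from h import *
for i in range(3):cam("wrist")
v=cam("wrist"); print(tool()[0])
H,S,V=[a.astype(int) for a in cv2.split(cv2.cvtColor(v[0],cv2.COLOR_RGB2HSV))]
m=((H>100)&(H<125)&(S>120)&(V>60)).astype(np.uint8)
c=max(cv2.findContours(m,cv2.RETR_EXTERNAL,cv2.CHAIN_APPROX_NONE)[0],key=cv2.contourArea)
print(cv2.boundingRect(c)); print([np.round(pix([599+a,131+b,17],v)).tolist() for a in(-42,42) for b in(-42,42)])
go([597,131,6],np.pi)
E
```

```text
t: 45.9
position: [596.2, 131.0, 100.2]
tcp_rot: [-3.142, -0.002, 3.141]
ft_force: [0.0, -0.3, -0.5]
finger_gap: 0.241
grasp_force: 8.0
[595.68032269 131.35112236 101.29395345]
(237, 161, 101, 94)
[[235.0, 166.0], [330.0, 166.0], [238.0, 253.0], [326.0, 253.0]]
row [-0.0028, -0.0007, 0.1906, 0.0002, -0.0009, 0.0003]
```

```bash
python3 -m jog '[[0,0.005,0.03,0,0,0],[0,0.005,0.08,0,0,0],[0,0.005,0.12,0,0,0],[0,0.005,0.15,0,0,0],[0,0.005,0.17,0,0,0],[0,0.005,0.18,0,0,0],[0,0.005,0.187,0,0,0],[0,0.005,0.19,0,0,0]]'; python3 -m jog '[[0,0,0,0,0,0],[0,0,0,0,0,0],[0,0,0,0,0,0],[0,0,0,0,0,0],[0,0,0,0,0,0],[0,0,0,0,0,0],[0,0,0,0,0,0],[0,0,0,0,0,0]]';python3 -m jog '[[0,0,0,0,0,0],[0,0,0,0,0,0],[0,0,0,0,0,0],[0,0,0,0,0,0],[0,0,0,0,0,0],[0,0,0,0,0,0],[0,0,0,0,0,0],[0,0,0,0,0,0]]' -0.25;  python3 -m jog '[[0,0,-0.02,0,0,0],[0,0,-0.07,0,0,0],[0,0,-0.14,0,0,0],[0,0,-0.21,0,0,0],[0,0,-0.28,0,0,0],[0,0,-0.35,0,0,0],[0,0,-0.4,0,0,0],[0,0,-0.4,0,0,0]]'
python3 - <<'E'
from h import *
for i in range(4):cam("wrist")
v=cam("wrist"); print(tool()[0])
e=pix([596,134,28],v).astype(int)
blob(v,(e[0]-25,e[1]-25,e[0]+25,e[1]+25),lambda H,S,V:(S<110)&(V<110),28)
red=lambda H,S,V:((H<9)|(H>172))&(S>110)&(V>60)
for q in ([605,278.6,28],[605.5,235,28]):
    e=pix(q,v).astype(int);blob(v,(e[0]-25,e[1]-18,e[0]+18,e[1]+18),red,28)
for n,q in (("redbottle",[622,-4]),("blackbottle",[590,378])): print(n,[pix([*q,z],v).round().tolist() for z in (6,122)])
E
```

```text
t: 46.9
position: [597.2, 133.6, 6.5]
tcp_rot: [3.141, 0.001, 3.141]
ft_force: [0.6, 0.4, -0.9]
finger_gap: 0.243
grasp_force: 8.0
t: 47.7
position: [596.9, 133.5, 6.2]
tcp_rot: [3.142, 0.0, 3.141]
ft_force: [-0.7, 0.6, 0.4]
finger_gap: 0.236
grasp_force: 8.0
t: 48.5
position: [596.9, 133.5, 6.2]
tcp_rot: [3.142, 0.0, 3.141]
ft_force: [0.1, -0.1, -0.4]
finger_gap: 0.376
grasp_force: 0.0
t: 49.3
position: [599.4, 133.8, 211.4]
tcp_rot: [3.141, 0.009, 3.141]
ft_force: [0.2, 0.1, -0.0]
finger_gap: 0.377
grasp_force: 0.0
[595.75844047 133.38519451 204.40861811]
bbox (274, 175, 19, 21) circ [595.9 134.   12.8]
bbox (388, 179, 27, 26) circ [602.9 274.9  18. ]
bbox (352, 178, 30, 30) circ [603.9 233.2  19.6]
redbottle [[176.0, 201.0], [136.0, 235.0]]
blackbottle [[478.0, 177.0], [554.0, 202.0]]
```

Run:
```python
from h import *
v=cam("wrist"); a=v[0].astype(int)
def show(c,w,h):
    for r in range(c[1]-h,c[1]+h,4):
        print("%3d"%r,"".join("R" if (p[0]>2.2*p[1] and p[0]>110 and p[2]<p[1]*1.3 and p[1]<70) else "o" if (p[0]>1.5*p[1] and p[1]>1.3*p[2]) else "r" if p[0]>1.6*p[1] else "#" if p.sum()<200 else "." for p in a[r,max(0,c[0]-w):min(560,c[0]+w):3]))
show((160,215),60,50); print(); show((505,195),60,50)
print([pix([622.5,-5,z],v).round() for z in(76,122)],[pix([590.5,378,z],v).round() for z in(76,122)],pix([507,109,0],v).round())
```

```text
165 ........................................
169 ........................................
173 ........................................
177 .......................RRRR.............
181 ....................rrrrrRRRRR..........
185 .................rrrrrRRRrrrrRRR........
189 ................rrrrrRrrRRrrrrRRR.......
193 ...............rrorRrrooooooRRrRRR......
197 ...............rRrRroooooooooRrrrR......
201 ..............RrrroooooooooooorRrrr.....
205 ..............rrooooooooooooooRrrrr.....
209 ..............RrooooooooooooooRrrRr.....
213 ...............o#####ooooooooRRrrrr.....
217 ..............########oooooRRRRrro......
221 ..............#.rr####.o..RRRRRrR.......
225 ..............orrr.###...rrrrRrr........
229 ............rrrrr.###rorrrrRrrr.........
233 ...........rrrrr###..rrRRRRrr...........
237 ............rrr.........................
241 ........................................
245 ........................................
249 ........................................
253 ........................................
257 ........................................
261 ................
[... 523 characters left out ...]
oooooooooooo##########.......#
193 #.###########oooooo#o#############.....
197 ...#############oooo.################..
201 .....################..###############.
205 .......############........#.....###...
209 ..........#####..............r......#.#
213 ...........................r..........#
217 .......................................
221 ...................................###.
225 .......................................
229 .....................................#.
233 ..................................#....
237 .....................................#.
241 .......................................
[array([154., 220.]), array([135., 236.])] [array([517., 191.]), array([554., 203.])] [263. 108.]
```

Both teats appear where upright bottles would put them: red tip at about (137,235) and black tip at about (552,201). All three stoppers stand in their trays, and the gripper is clear.

```bash
python3 -c "
from workcell import env
print(env.finish_job())"
```

```text
the job is handed in; nothing more can be done
None
```

The job is handed in at about 50 s: both bottles stand upright in their matching stands, the two red stoppers are in the white tray and the black one in the blue tray; I gripped the bottles by the neck rather than the body, because the fingertips sit about 30 mm higher than described, and I did not re-measure the beaker, which I never approached closely.

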